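Date-stamp a sweet carton in the palm press

TASK

Date-stamp the sweet carton from the counter rack in the palm press. It sticks out of the rack with its white end, the end to be stamped, so pull it out, put it down and take it again by its other end, then feed the white end, lying flat, between the press's guides right up to the backstop. When it is home, push the palm knob down through its whole stroke and let it rise again; leave the carton home in the press and do not disturb the two nougat bars in the rack.

Things in the scene. Friction and masses are not known exactly. Their poses are not given: they have to be found in the camera images.
- carton: Loose printed card box of sweets, 150 x 52 x 46 mm (own x, y, z), 0.18 kg, lying flat, the only carton in the rack. Origin: centre of its underside. Its +x half is mostly white, its -x half (tail) brown. In the rack the white end points out to the robot; about 58 mm stick out, the rest lies under the roof. Grip it from above across the 52 mm width.
- white_end (a point): Centre of the carton's white end face (white card with a fine brown honeycomb print), 23 mm above its underside. This end goes into the press.
- tail_end (a point): Centre of the carton's other end face, the brown tail. When the carton is home in the press the tail half sticks out of the mouth: fingers 33 mm from the tail end are clear of the guides' lips, and the head begins 65 mm further in. The worktop between rack and robot is clear for putting the carton down.
- rack: Fixed plywood rack, 110 deep (x) x 258 wide (y) x 72 mm high, origin: centre of its underside; own -x is its open front, towards the robot. Three bays at y = -84, 0, +84 mm, each 78 mm wide and 60 high inside, floor 6 mm above the worktop. One holds the carton, the others a nougat bar each; which varies. Pull things straight out along the rack's -x.
- bar_a: Film-wrapped nougat bar in a rack bay, solid part 200 (own y) x 40 x 31 mm high, 234 mm over its twisted ends; origin: centre of its underside, long axis along the bay. It sticks out further than the carton. Leave it alone.
- bar_b: The second nougat bar, in another bay, same shape, 243 mm over its twisted ends. Leave it alone.
- press: Fixed grey C-frame stamping press, 240 (x) x 120 (y) mm. Origin: underside, on the centre line; own +x is the feed direction, the mouth at -x looks to the robot's left. Bed 10 mm above the worktop from x = -130 on. Head 64 mm wide above x = -7 and beyond, underside 102, top 150 mm above the worktop; the stamp hangs at 76 mm. Carton home: white end at x = 45, tail end at x = -105.
- press_stop (a point): Foot of the backstop's face (press x = 45 mm), on the centre line, at bed level, 10 mm above the worktop.
- press_mouth (a point): Outer end of the two steel guides, on the centre line, at bed level (press x = -52 mm). The guides stand 22 mm above the bed, 57 mm apart inside from x = -30 to 45; their flared lips open to about 82 mm at the mouth.
- ram (a joint): Travel of the sprung ram, m: 0 up (rest), 0.024 fully down at its stop; the knob goes straight down. The spring takes about 3.5 N at first, 8 N at the stop; the rubber stamp meets the carton after 20 mm and its cushion adds up to 8 N, so the last 4 mm take up to about 16 N. It rises by itself.
- knob_top (a point): Top centre of the black mushroom palm knob, 52 mm across, above the head at press x = 15 mm; 199 mm above the worktop when up, 175 mm when fully down.
- die: Rubber-faced stamp plate, 34 x 40 mm, sprung on the ram's lower end under the head; origin on the ram's axis.

How it is judged:
By the outcome, as a careful person would: the job done as asked, in the order asked, and still so for the second after the job is handed in, with the robot touching nothing.
It also fails if it takes over 64 s, if anything falls off the work surface, if the arm or the gripper's body presses on something with over 40 N, if the wrist force passes 120 N, or if a joint passes its speed limit or range.

ROBOT

A 7-joint arm with a two-finger parallel gripper is mounted at the origin on a cart in front of the work surface, level with it; the furniture and walls round the work are solid. World frame = base frame: x ahead of the robot, y to its left, z up, the work surface at z = 0. Lengths are in m, angles in rad, forces in N, time in s.
With the tool pointing down it reaches from about 0.425 to 0.875 m from the base axis. Payload 8.4 kg.
Tool frame: the origin (TCP) lies between the finger pads; the fingertips stand 11 mm ahead of it and the grasp point (between the pads) lies 8 mm behind it; z points along the fingers, y is the line along which they close (so a half turn about z gives the same grasp; the last joint's range is limited). The gripper opens to 87 mm and grips with 3 to 60 N. Pads are 19 mm wide; open, the fingers measure 117 mm over their backs; the gripper's body (75 mm by 190 mm) begins 51 mm behind the grasp point.
Start: joints at [-1.33, 0.333, 0.04, 1.465, -0.013, 1.343, -0.059], TCP at [0.217, 0.613, 0.234] pointing down, gripper open.
Joint ranges: [-2.58, 2.58], [-0.38, 2.09], [-1.3, 1.39], [0.25, 2.4], [-1.5, 4.64], [0.08, 2.09], [-2.65, 2.65]. Speed limits (rad/s): [2.22, 2.22, 2.79, 2.79, 3.14, 3.14, 3.14].

INTERFACE

Orientations are given as [roll, pitch, yaw] about the fixed x, y, z axes, in that order (R = Rz(yaw) Ry(pitch) Rx(roll)).
In Python, from plant import get_state, grab_frame, finish_job, search_frame, masks_of gives the robot as it stands.
- The arm moves only by the shell command python3 -m crank 'ROWS' [OPENING] [FORCE]. ROWS is a JSON object of lists of equal length, an entry for each row: "dp": the shift along the world's x, y, z in m, a list of three; "twist": the turn about the world's z in rad. In form: {"dp": [[tx, ty, tz], ...], "twist": [twist, ...]}. A call has exactly 8 rows; each row shifts and turns the commanded pose from where the row before left it; what a row does not reach is not made up. A row lasts 1/10 s, in which the tool goes at most 50 mm and 8.59 degrees, less where a joint would pass 70% of its speed; a pose out of reach is approached as far as the arm can. A call with a gripper value outside its range is refused whole. OPENING is the closure, from -1 (fully open) to 1 (shut), set as the call begins (- or left out, the last holds). The fingers move at their own pace and stop on an object; FORCE is the grip in N (left out, the last holds). Time passes only in rows, so rows that do not move let the fingers close, or fill a call up. It gives the time, the measured TCP pose, the force, the opening and the grip force at its end, in the units of the state.
- get_state(): the state, without advancing time (a new reading comes with each control period).
- grab_frame(name): name is "scene" or "top" or "wrist"; returns a dict with "color" (420x560x3 uint8, red, green, blue), "range_z" (420x560 float32, m along the optical axis (not along the pixel's ray), 0 where there is no reading), "camera_matrix" (3x3 intrinsics, pixels), "k1" (the pictures are not rectified: a ray, as slopes to the right and down, at radius r is drawn at 1 + k1 r^2 times it, then the intrinsics apply), "world_from_camera" (4x4, takes a point from camera to world coordinates); the wrist camera has in their place "hand_eye" (4x4, takes a point from camera to tool coordinates, whose origin is the TCP and whose axes are the flange's). Camera axes: x right, y down, z forward; pixel columns grow to the right and rows downward; lengths in m; the calibration is good to about 2 mm. A picture is of the moment at which its call begins: read the wrist's pose just before it.
- finish_job(): hands the job in; it is judged then, once.
Trained networks look in the newest picture that a camera, given by its name, has taken for a name from the list of things; names that differ only in an ending like _2 or _b are one class to them, and where a whole thing is asked for, a point or a joint stands for the part that bears it (a point fixed in the world has none). Each returns a list of dicts, best first, with "score" (0 to 1); they miss things now and then, are a little off and sometimes report something else, mostly with a low value. They report only what shows in the picture. A call takes as long as a camera call.
- search_frame(camera, target): "centre" ([x, y, z] in m, in the coordinates of the camera as it stood for that picture, good to about 4 mm: the middle of the surface that is visible of it).
- masks_of(camera, target): "mask" (420x560 bool, what is visible of it).
The state is a dict: "clock": time; "joints": joint angles; "dq": joint speeds; "tau": joint torques, N m; "ee_pos": TCP position; "ee_rot": TCP orientation; "contact_force": force on the tool from outside, world axes, zero at the start; "wrist_torque": the same for the moment, N m; "grip_width": finger opening in m; "finger_force": force on a finger pad.
Only numpy, scipy, OpenCV 4.12 (cv2) and the standard library are available. Lean on these libraries where they do the work, as an engineer would, in place of code of your own. Each camera call takes 0.05 s, during which the arm holds its last target. There are 200 camera calls.

## Working session

There is one attempt and no reset: what is moved stays moved. The work goes in short steps, Python scripts to look and compute and a shell command to move; the robot and the scene stay as the last step left them, time stands still between calls to the robot, and variables do not carry over. Pictures are saved under pics/ and viewed, at most 10 in all, crops included, and the job is handed in when it is done.

```bash
ls; mkdir -p pics
cat > h.py <<'E'
import numpy as np, cv2
from plant import *
def cloud(f, T):
    K=f["camera_matrix"];z=f["range_z"];h,w=z.shape
    u,v=np.meshgrid(np.arange(w),np.arange(h))
    xd=(u-K[0,2])/K[0,0];yd=(v-K[1,2])/K[1,1]
    x,y=xd.copy(),yd.copy()
    for _ in range(8):
        s=1+f["k1"]*(x*x+y*y);x,y=xd/s,yd/s
    P=np.stack([x*z,y*z,z],-1)
    return P@T[:3,:3].T+T[:3,3]
def save(f,n): cv2.imwrite("pics/"+n,f["color"][...,::-1])
def wT(s):
    from scipy.spatial.transform import Rotation as R
    T=np.eye(4);r=np.array(s["ee_rot"])
    T[:3,:3]=R.from_euler("xyz",r).as_matrix() if r.size==3 else r.reshape(3,3)
    T[:3,3]=s["ee_pos"];return T
E
python3 - <<'E'
from h import *
s=get_state();print(s)
a=[]
for n in ("scene","top"):
    f=grab_frame(n);T=np.array(f["world_from_camera"]);P=cloud(f,T);a.append(f["color"]);np.savez(f"{n}.npz",P=P,z=f["range_z"],c=f["color"])
    print(n,T[:3,3])
    for t in ("carton","white_end","rack","bar_a","press","knob_top","die"):
        r=search_frame(n,t)
        m=masks_of(n,t)
        for q in r[:3]: print(t,round(q["score"],2),np.round(T[:3,:3]@q["centre"]+T[:3,3],3))
        for q in m[:2]:
            k=q["mask"]&(f["range_z"]>0)
            if k.sum(): print("   mask",round(q["score"],2),k.sum(),np.round(np.percentile(P[k],[3,50,97],axis=0),3).tolist())
    save(f,n+"0.png")
E
```

```text
pics
{'clock': 0.0, 'joints': array([-1.330172  ,  0.33388852,  0.03985743,  1.46626698, -0.01342147,
        1.34326952, -0.05849579]), 'dq': array([ 0.00052422, -0.0001149 ,  0.00057677, -0.00092605,  0.00064302,
        0.00032807, -0.00028866]), 'tau': array([-2.41035814e-04, -6.56333685e+01,  1.33543108e+00, -4.03817117e+01,
       -5.97734749e-02,  4.43462958e-02,  1.41255969e-04]), 'ee_pos': array([0.21652168, 0.61241021, 0.23267558]), 'ee_rot': array([-3.14002808e+00,  7.97807594e-05,  2.80176604e+00]), 'contact_force': array([0.00110287, 0.37564688, 0.15296223]), 'wrist_torque': array([-0.00922438, -0.02753333,  0.02294142]), 'finger_force': 0.0, 'grip_width': 0.08719562614719414}
scene [ 0.18932566 -0.83960454  0.72534485]
carton 0.66 [ 0.541 -0.022  0.052]
   mask 0.7 643 [[0.525, -0.048, 0.011], [0.543, -0.027, 0.052], [0.589, 0.006, 0.056]]
white_end 0.59 [ 0.544 -0.031  0.053]
   mask 0.75 604 [[0.526, -0.048, 0.011], [0.542, -0.027, 0.052], [0.589, 0.003, 0.056]]
rack 0.93 [0.629 0.03  0.075]
   mask 0.63 3606 [[0.559, -0.055, 0.011], [0.626, 0.034, 0.073], [0.694, 0.1
[... 912 characters left out ...]
2]
white_end 0.72 [ 0.479 -0.213  0.012]
   mask 0.63 553 [[0.525, -0.042, 0.018], [0.552, -0.016, 0.05], [0.582, 0.008, 0.054]]
rack 0.92 [0.625 0.075 0.071]
rack 0.18 [ 0.478 -0.209  0.011]
   mask 0.8 5126 [[0.56, -0.042, 0.058], [0.62, 0.077, 0.07], [0.683, 0.195, 0.074]]
bar_a 0.86 [0.53  0.064 0.035]
bar_a 0.81 [0.513 0.136 0.036]
   mask 0.96 621 [[0.489, 0.043, 0.026], [0.528, 0.065, 0.035], [0.568, 0.087, 0.038]]
   mask 0.61 725 [[0.472, 0.117, 0.014], [0.513, 0.14, 0.035], [0.556, 0.166, 0.039]]
press 0.62 [ 0.479 -0.213  0.009]
   mask 0.71 5198 [[0.432, -0.315, 0.006], [0.48, -0.213, 0.01], [0.543, -0.094, 0.196]]
knob_top 0.73 [ 0.485 -0.234  0.196]
die 0.29 [0.531 0.065 0.036]
```

View pics/scene0.png

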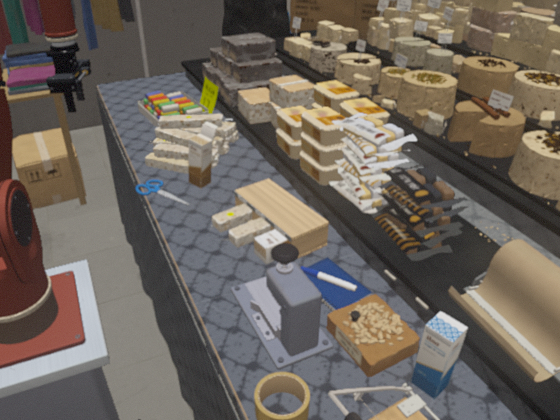

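View pics/top0.png

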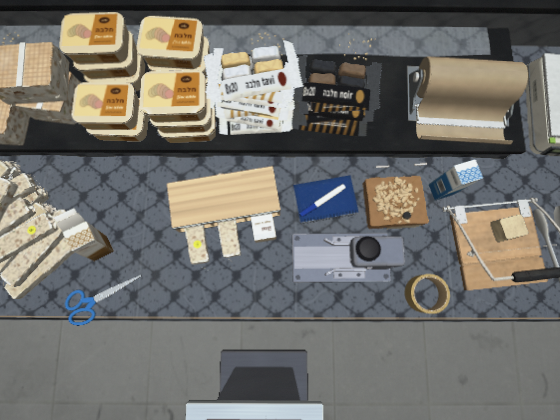

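Run:
```python
from h import *
def rect(Q,l):
    (c,s,a)=cv2.minAreaRect(Q[:,:2].astype(np.float32)); print(l,len(Q),np.round(c,4),np.round(s,4),round(a,2))
for n in ("scene","top"):
    d=np.load(n+".npz");P=d["P"].reshape(-1,3)[d["z"].ravel()>0];x,y,z=P.T
    print(n)
    rect(P[(z>.044)&(z<.057)&(x>.5)&(x<.575)&(y>-.06)&(y<.02)],"carton top")
    q=P[(z>.066)&(z<.078)&(x>.54)&(x<.72)&(y>-.1)&(y<.25)];rect(q,"rack top")
    rect(P[(z>.19)&(z<.205)&(x>.4)&(x<.56)&(y<-.1)],"knob")
    rect(P[(z>.14)&(z<.157)&(x>.4)&(x<.56)&(y<-.1)],"headtop")
    rect(P[(z>.006)&(z<.014)&(x>.4)&(x<.56)&(y<-.05)&(y>-.35)],"bed")
    rect(P[(z>.026)&(z<.038)&(x>.4)&(x<.56)&(y<-.05)&(y>-.35)],"guides")
    t=P[(np.abs(x-.35)<.05)&(np.abs(y)<.1)];print("table z",np.median(t[:,2]))
```

```text
scene
carton top 322 [ 0.5524 -0.0191] [0.0509 0.0555] 8.48
rack top 2693 [0.6248 0.0773] [0.1169 0.2626] 10.17
knob 413 [ 0.4882 -0.2376] [0.0462 0.0493] 82.2
headtop 1598 [ 0.4766 -0.3843] [0.3386 0.0739] 83.69
bed 2340 [ 0.4875 -0.2104] [0.1212 0.2437] 1.54
guides 361 [ 0.4968 -0.2015] [0.1018 0.2948] 5.21
table z -0.029288021361081218
top
carton top 448 [ 0.5525 -0.0177] [0.0523 0.0518] 10.2
rack top 4947 [0.6235 0.0773] [0.1147 0.2558] 10.17
knob 468 [ 0.4882 -0.2336] [0.0485 0.0477] 26.48
headtop 1206 [ 0.472  -0.4282] [0.4374 0.0733] 84.15
bed 3003 [ 0.4933 -0.2085] [0.1311 0.2403] 0.9
guides 188 [ 0.5042 -0.257 ] [0.1052 0.1899] 5.69
table z -0.0016683495609080556
```

The scene picture shows the rack at (280,220), with the carton's white end at (268,243) in the nearest bay and two bars at (230,215) and (250,230). The press is at (285,310) with the knob at (287,255). In the top view the carton is at (262,228), the press bed spans (293–403, 234–282), and the knob is at (367,250). The mouth is on the left, towards +y.

```bash
python3 - <<'E'
from h import *
for n in ("scene","top"):
    d=np.load(n+".npz");P=d["P"].reshape(-1,3)[d["z"].ravel()>0];x,y,z=P.T
    print(n)
    for y0 in np.arange(-.3,.65,.1):
        print(round(y0,2),[round(float(np.percentile(z[(np.abs(x-x0)<.05)&(np.abs(y-y0)<.05)&(z<.45)],99)),3) if ((np.abs(x-x0)<.05)&(np.abs(y-y0)<.05)&(z<.45)).sum()>5 else None for x0 in (.25,.35,.45,.55,.65)])
    t=(np.abs(z)<.012)&(np.abs(y)<.1);print("edge x",np.percentile(x[t],[.5,2]))
E
python3 -m crank '{"dp":[[0.016,-0.038,0.006],[0.016,-0.038,0.006],[0.016,-0.038,0.006],[0.016,-0.038,0.006],[0.016,-0.038,0.006],[0.016,-0.038,0.006],[0.016,-0.038,0.006],[0.016,-0.038,0.006]],"twist":[-0.145,-0.145,-0.145,-0.145,-0.145,-0.145,-0.145,-0.145]}' -1
```

```text
scene
-0.3 [None, 0.003, 0.195, 0.153, 0.111]
-0.2 [None, 0.003, 0.2, 0.2, 0.029]
-0.1 [None, 0.003, 0.014, 0.074, 0.074]
0.0 [None, 0.004, 0.035, 0.075, 0.076]
0.1 [None, 0.004, 0.039, 0.076, 0.077]
0.2 [-0.792, 0.004, 0.038, 0.076, 0.077]
0.3 [-0.791, 0.004, 0.009, 0.15, 0.005]
0.4 [-0.791, 0.01, 0.154, 0.184, 0.005]
0.5 [0.336, 0.007, 0.085, 0.097, 0.095]
0.6 [0.448, 0.03, 0.127, 0.128, 0.127]
edge x [-0.0250646   0.02695099]
top
-0.3 [-0.791, 0.003, 0.194, 0.151, 0.109]
-0.2 [-0.792, 0.002, 0.198, 0.197, 0.027]
-0.1 [-0.792, 0.002, 0.013, 0.054, 0.068]
0.0 [-0.792, 0.003, 0.032, 0.073, 0.074]
0.1 [-0.791, 0.003, 0.037, 0.073, 0.074]
0.2 [-0.792, 0.002, 0.036, 0.073, 0.074]
0.3 [-0.792, 0.003, 0.007, 0.148, 0.003]
0.4 [-0.791, 0.01, 0.154, 0.183, 0.003]
0.5 [-0.792, 0.009, 0.082, 0.096, 0.094]
0.6 [-0.791, 0.031, 0.095, 0.118, 0.126]
edge x [0.11513987 0.11909797]
clock: 2.3
ee_pos: [0.3451, 0.3072, 0.282]
ee_rot: [3.141, -0.001, 1.636]
contact_force: [0.5, 0.7, 0.0]
grip_width: 0.087
finger_force: 0.0
```

```bash
python3 -m crank '{"dp":[[0.014,-0.044,0.005],[0.014,-0.044,0.005],[0.014,-0.044,0.005],[0.014,-0.044,0.005],[0.014,-0.044,0.005],[0.014,-0.044,0.005],[0.014,-0.044,0.005],[0.0,0.0,0.0]],"twist":[-0.145,-0.145,-0.145,-0.145,-0.145,-0.145,-0.145,0]}' -0.5
cat > look.py <<'E'
import sys
from h import *
s=get_state();f=grab_frame("wrist");P=cloud(f,wT(s)@np.array(f["hand_eye"]))
save(f,sys.argv[1]+".png");np.savez(sys.argv[1]+".npz",P=P,z=f["range_z"],c=f["color"]);print(s["clock"],s["ee_pos"],s["ee_rot"],s["grip_width"])
E
python3 look.py w1
```

```text
clock: 3.1
ee_pos: [0.4439, -0.0056, 0.3177]
ee_rot: [3.14, -0.002, 0.612]
contact_force: [-1.4, 0.1, 0.2]
grip_width: 0.0652
finger_force: 0.0
3.1 [ 0.44394368 -0.0055565   0.31772342] [ 3.14039637e+00 -2.15746901e-03  6.12496859e-01] 0.06524651355256735
```

View pics/w1.png

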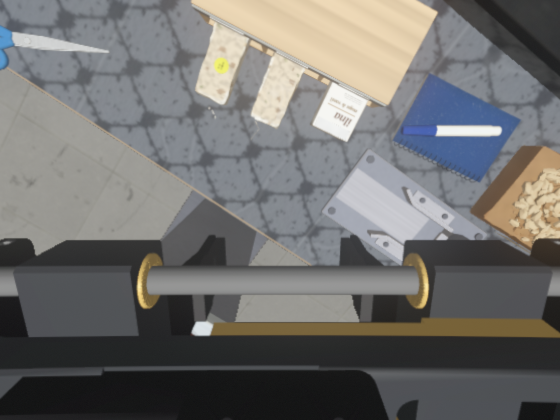

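The wrist picture shows the carton's white top at (340,112), the bars at (222,65) and (278,90), and the press bed corner at (370,155) with guides near (430,210). The gripper hides everything below row 240.

Run:
```python
from h import *
d=np.load("w1.npz");P=d["P"];c=d["c"].astype(int)
for uv in ((280,225),(280,100),(340,112),(480,225)): print(uv,P[uv[1],uv[0]].round(3))
ok=(d["z"]>0)
def rect(m,l):
    Q=P[m][:,:2].astype(np.float32); (a,b,g)=cv2.minAreaRect(Q);print(l,len(Q),np.round(a,4),np.round(b,4),round(g,2),Q.mean(0))
x,y,z=P[...,0],P[...,1],P[...,2]
def clean(m): return cv2.morphologyEx((m&ok).astype(np.uint8),cv2.MORPH_OPEN,np.ones((3,3)))>0
rect(clean((z>.046)&(z<.06)&(x>.5)&(x<.6)&(y>-.07)&(y<.025)),"carton")
rect(clean((z>.066)&(z<.08)&(x>.54)&(x<.75)&(y>-.1)&(y<.25)),"rack")
m=clean((z>.006)&(z<.014)&(x>.4)&(x<.57)&(y>-.3)&(y<-.06));rect(m,"bed")
# carton edges: lateral percentiles in rack frame
for a in (6,8,10,12,14):
    t=np.radians(a);m=clean((z>.046)&(z<.06)&(x>.5)&(x<.59)&(y>-.07)&(y<.025));q=P[m];u=q[:,0]*np.cos(t)+q[:,1]*np.sin(t);v=-q[:,0]*np.sin(t)+q[:,1]*np.cos(t)
    print(a,np.percentile(v,[1,99]),np.percentile(u,[1,99]),np.ptp(np.percentile(v,[1,99])))
m=(np.abs(x-.45)<.06)&(np.abs(y)<.03)&ok;print("table",np.median(z[m]))
for r in np.array(search_frame("wrist","bar_a")[:3]): 
    f=grab_frame("wrist");print("bar",(wT(get_state())@np.array(f["hand_eye"])@np.r_[r["centre"],1])[:3].round(3))
```

```text
(280, 225) [ 0.372 -0.054  0.   ]
(280, 100) [0.526 0.054 0.036]
(340, 112) [ 0.558 -0.019  0.051]
(480, 225) [ 0.556 -0.314  0.001]
carton 1839 [ 0.5575 -0.0191] [0.0566 0.0521] 10.04 [ 0.557843   -0.01841692]
rack 14507 [0.608  0.0198] [0.1134 0.3484] 34.8 [0.6192004  0.03735948]
bed 7300 [ 0.4964 -0.1955] [0.1351 0.2106] 1.24 [ 0.49466455 -0.1707954 ]
6 [-0.1027481  -0.05103857] [0.52435047 0.58023499] 0.05170953266909254
8 [-0.1218001  -0.07070934] [0.52153483 0.57703048] 0.05109075924619541
10 [-0.14078469 -0.08981471] [0.51789084 0.57339276] 0.0509699800920472
12 [-0.15982515 -0.1087694 ] [0.5135564  0.56924044] 0.0510557514682064
14 [-0.17897296 -0.12718769] [0.50827484 0.56437438] 0.05178526882916429
table 0.41251791625376344
bar [0.528 0.075 0.035]
bar [0.512 0.148 0.037]
```

```bash
python3 -m crank '{"dp":[[0.004,-0.035,0.015],[0.004,-0.035,0.015],[0.004,-0.035,0.015],[0.004,-0.035,0.015],[0,-0.03,0.01],[0,0,0],[0,0,0],[0,0,0]],"twist":[-0.145,-0.145,-0.145,0,0,0,0,0]}'
python3 look.py w2
```

```text
clock: 4.1
ee_pos: [0.4589, -0.1671, 0.386]
ee_rot: [-3.141, 0.001, 0.195]
contact_force: [-0.2, 0.3, 0.2]
grip_width: 0.0651
finger_force: 0.0
4.1 [ 0.45886771 -0.16713313  0.38596207] [-3.14100944e+00  8.84510643e-04  1.95126790e-01] 0.06510622301096673
```

View pics/w2.png

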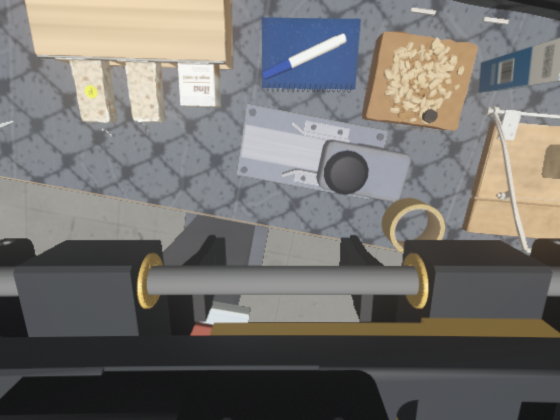

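Run:
```python
from h import *
d=np.load("w2.npz");P=d["P"];ok=d["z"]>0;x,y,z=P[...,0],P[...,1],P[...,2]
def clean(m): return cv2.morphologyEx((m&ok).astype(np.uint8),cv2.MORPH_OPEN,np.ones((3,3)))>0
def rect(m,l):
    Q=P[m][:,:2].astype(np.float32); (a,b,g)=cv2.minAreaRect(Q);print(l,len(Q),np.round(a,4),np.round(b,4),round(g,2))
rect(clean((z>.006)&(z<.014)&(x>.41)&(x<.57)&(y>-.35)&(y<-.06)),"bed")
rect(clean((z>.19)&(z<.21)&(x>.41)&(x<.57)&(y>-.35)&(y<-.06)),"knob")
rect(clean((z>.143)&(z<.16)&(x>.41)&(x<.57)&(y>-.35)&(y<-.06)),"head")
g=clean((z>.024)&(z<.04)&(x>.41)&(x<.57)&(y>-.22)&(y<-.12))
for s,l in ((x<.488,"g-"),(x>=.488,"g+")):
    m=g&s
    if m.sum()>5:
        rect(m,l); q=P[m]
        for y0 in np.arange(-.21,-.14,.01):
            k=np.abs(q[:,1]-y0)<.005
            if k.sum()>3: print(round(y0,3),k.sum(),np.percentile(q[k,0],[3,97]).round(4))
# bed edge lines: per y slice x-extent
b=clean((z>.004)&(z<.016)&(x>.41)&(x<.57))
for y0 in np.arange(-.32,-.08,.02):
    k=b&(np.abs(y-y0)<.005); 
    if k.sum()>5: print("bed",round(y0,3),np.percentile(x[k],[1,99]).round(4))
```

```text
bed 6282 [ 0.49   -0.2107] [0.1211 0.2389] 0.68
knob 1530 [ 0.4899 -0.2352] [0.0495 0.0487] 12.13
head 2415 [ 0.4902 -0.2681] [0.064 0.106] 1.29
g- 123 [ 0.4559 -0.1938] [0.0095 0.0505] 13.17
-0.21 24 [0.4552 0.4609]
-0.2 26 [0.4551 0.4607]
-0.19 26 [0.4536 0.4605]
-0.18 24 [0.447  0.4564]
-0.17 13 [0.446  0.4506]
g+ 106 [ 0.5236 -0.1958] [0.0479 0.0098] 80.16
-0.21 24 [0.5196 0.5251]
-0.2 23 [0.5196 0.5248]
-0.19 25 [0.5195 0.5261]
-0.18 17 [0.5234 0.5314]
-0.17 5 [0.5285 0.5316]
bed -0.32 [0.5238 0.551 ]
bed -0.3 [0.5242 0.5511]
bed -0.28 [0.5219 0.5509]
bed -0.26 [0.526  0.5509]
bed -0.24 [0.4305 0.5504]
bed -0.22 [0.4312 0.5494]
bed -0.2 [0.431  0.5494]
bed -0.18 [0.4306 0.549 ]
bed -0.16 [0.4307 0.5486]
bed -0.14 [0.4301 0.5483]
bed -0.12 [0.4304 0.548 ]
bed -0.1 [0.4298 0.548 ]
```

The wrist picture shows the press bed at (243–405, 105–200), guides at (325,130) and (300,178), and the knob at (346,172). Press yaw comes out at about -89.25°, the centre line at x≈0.490, and the stop at y≈-0.2655. Next is the approach to the carton.

```bash
python3 -m crank '{"dp":[[0.014,0.022,-0.036],[0.014,0.022,-0.036],[0.014,0.022,-0.036],[0.014,0.022,-0.036],[0.014,0.022,-0.036],[0.014,0.022,-0.036],[0.010,0.0155,-0.034],[0,0,0]],"twist":[-0.02,0,0,0,0,0,0,0]}' -0.5
python3 look.py w3
python3 - <<'E'
from h import *
d=np.load("w3.npz");P=d["P"];ok=d["z"]>0;x,y,z=P[...,0],P[...,1],P[...,2]
m=cv2.morphologyEx((ok&(z>.044)&(z<.06)&(x>.5)&(x<.575)&(y>-.07)&(y<.025)).astype(np.uint8),cv2.MORPH_OPEN,np.ones((5,5)))>0
Q=P[m][:,:2].astype(np.float32);print(m.sum(),cv2.minAreaRect(Q))
t=np.radians(10);u=Q[:,0]*np.cos(t)+Q[:,1]*np.sin(t);v=-Q[:,0]*np.sin(t)+Q[:,1]*np.cos(t);print(np.percentile(u,[1,99]),np.percentile(v,[1,99]))
E
```

```text
clock: 4.95
ee_pos: [0.5503, -0.0172, 0.1314]
ee_rot: [-3.141, 0.008, 0.178]
contact_force: [-0.4, -0.7, 0.7]
grip_width: 0.0649
finger_force: 0.0
4.95 [ 0.55025241 -0.01723331  0.13140077] [-3.14115255  0.00816741  0.1780535 ] 0.06488550671493373
3702 ((0.5537855625152588, -0.020014271140098572), (0.05097915977239609, 0.05201861634850502), 10.201258659362793)
[0.51718136 0.5650041 ] [-0.14122594 -0.09033813]
```

```bash
python3 -m crank '{"dp":[[0.003,-0.003,-0.01],[0,0,-0.018],[0,0,-0.018],[0,0,-0.018],[0,0,-0.018],[0,0,-0.014],[0,0,-0.004],[0,0,0]],"twist":[0,0,0,0,0,0,0,0]}' -0.5
python3 -m crank '{"dp":[[0,0,0],[0,0,0],[0,0,0],[0,0,0],[0,0,0],[0,0,0.002],[0,0,0.002],[0,0,0]],"twist":[0,0,0,0,0,0,0,0]}' 1 25
```

```text
clock: 5.8
ee_pos: [0.5557, -0.0251, 0.0367]
ee_rot: [3.142, -0.0, 0.171]
contact_force: [-0.6, 0.2, 0.3]
grip_width: 0.0652
finger_force: 0.0
clock: 6.6
ee_pos: [0.5556, -0.0249, 0.0406]
ee_rot: [3.141, -0.0, 0.172]
contact_force: [0.4, 0.3, -2.2]
grip_width: 0.0527
finger_force: 24.4
```

```bash
python3 -m crank '{"dp":[[-0.008,-0.0014,0],[-0.013,-0.0023,0],[-0.015,-0.0026,0],[-0.016,-0.0028,0],[-0.016,-0.0028,0],[-0.016,-0.0028,0],[-0.013,-0.0023,0],[-0.008,-0.0014,0]],"twist":[0,0,0,0,0,0,0,0]}'
python3 -m crank '{"dp":[[0,0,0],[0,0,0.005],[0,0,0.01],[0,0,0.015],[0,0,0.015],[0,0,0.015],[0,0,0.015],[0,0,0.005]],"twist":[0,0,0,0,0,0,0,0]}'
python3 look.py w4
python3 - <<'E'
from h import *
f=grab_frame("scene");save(f,"s1.png")
f=f
f=grab_frame("top");T=np.array(f["world_from_camera"]);P=cloud(f,T)
for q in masks_of("top","carton")[:2]:
    k=q["mask"]&(f["range_z"]>0);print(q["score"],np.round(np.percentile(P[k],[3,50,97],axis=0),3).tolist())
E
```

```text
clock: 7.4
ee_pos: [0.4489, -0.0434, 0.0402]
ee_rot: [-3.141, 0.001, 0.171]
contact_force: [-0.3, 0.8, -2.3]
grip_width: 0.0525
finger_force: 24.4
clock: 8.2
ee_pos: [0.4521, -0.0432, 0.1226]
ee_rot: [3.142, -0.003, 0.172]
contact_force: [-0.0, 0.7, -2.3]
grip_width: 0.0529
finger_force: 24.4
8.2 [ 0.45211611 -0.04318477  0.12262271] [ 3.14154668e+00 -3.02544826e-03  1.71503547e-01] 0.052914690534636065
```

View pics/s1.png

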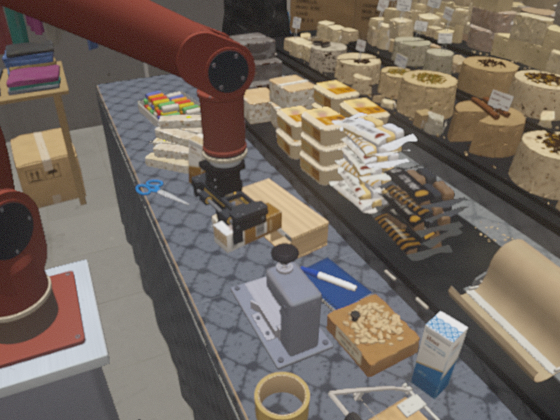

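The scene picture shows the carton in the gripper, with the white end at (222,235) and the brown tail at (265,220), clear of the rack. The bars look undisturbed. Now I turn it in line with the press.

```bash
python3 -m crank '{"dp":[[-0.002,-0.002,0],[-0.002,-0.002,0],[-0.002,-0.002,0],[-0.002,-0.002,0],[-0.002,-0.002,0],[-0.002,-0.002,0],[-0.002,-0.001,0],[-0.001,0,0]],"twist":[0.14,0.14,0.14,0.14,0.14,0.14,0.14,0.14]}'
python3 -m crank '{"dp":[[0,0,0],[0,0,0],[0,0,-0.01],[0,0,-0.015],[0,0,-0.015],[0,0,-0.01],[0,0,-0.01],[0,0,0]],"twist":[0.14,0.14,0.012,0,0,0,0,0]}'
python3 look.py w5
python3 - <<'E'
from h import *
d=np.load("w5.npz");P=d["P"];ok=d["z"]>0;x,y,z=P[...,0],P[...,1],P[...,2]
f=grab_frame("top");T=np.array(f["world_from_camera"]);P2=cloud(f,T);np.savez("t5.npz",P=P2,z=f["range_z"],c=f["color"])
for c,Q,rz in (("wrist",P,ok),("top",P2,f["range_z"]>0)):
  for t in ("carton","tail_end","white_end"):
    for q in masks_of(c,t)[:2]:
      k=q["mask"]&rz;print(c,t,q["score"],k.sum(),np.round(np.percentile(Q[k],[3,50,97],axis=0),3).tolist())
E
```

```text
clock: 9.2
ee_pos: [0.435, -0.0564, 0.1198]
ee_rot: [-3.14, 0.001, 1.297]
contact_force: [-0.5, 0.4, -2.3]
grip_width: 0.0528
finger_force: 24.4
clock: 10.0
ee_pos: [0.4347, -0.0563, 0.0592]
ee_rot: [-3.139, 0.001, 1.582]
contact_force: [-0.1, 0.2, -2.3]
grip_width: 0.0528
finger_force: 24.4
10.0 [ 0.43467171 -0.05628193  0.05915645] [-3.13915605e+00  1.05408281e-03  1.58244866e+00] 0.052768393355588
wrist carton 0.63 33810 [[0.405, -0.076, 0.071], [0.43, 0.009, 0.073], [0.456, 0.058, 0.075]]
wrist tail_end 0.77 33649 [[0.405, -0.076, 0.071], [0.43, 0.009, 0.073], [0.456, 0.058, 0.075]]
wrist white_end 0.97 33764 [[0.405, -0.076, 0.071], [0.431, 0.009, 0.073], [0.456, 0.058, 0.075]]
top carton 0.75 329 [[0.4, 0.034, 0.069], [0.426, 0.05, 0.072], [0.449, 0.066, 0.075]]
top tail_end 0.9 321 [[0.402, 0.036, 0.069], [0.426, 0.051, 0.072], [0.449, 0.068, 0.075]]
top white_end 0.89 315 [[0.402, 0.036, 0.069], [0.426, 0.051, 0.072], [0.449, 0.066, 0.075]]
top white_end 0.49 3840 [[0.432, -0.316, 0.006], [0.479, -0.229, 0.015], [0.543, -0.161, 0.197]]
```

View pics/w5.png

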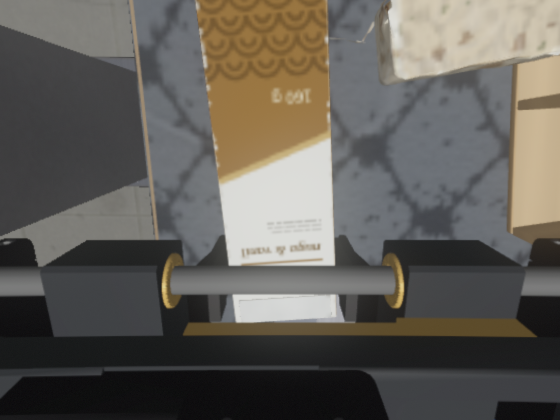

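The wrist picture shows the carton level in the grip: white half in front, brown tail at the top (265,40), right edge at column 330. The bar tip at (385,80) is clear of it. I lower it to the worktop.

```bash
python3 - <<'E'
from h import *
d=np.load("w5.npz");P=d["P"];ok=d["z"]>0
q=P[ok&(np.abs(P[...,2]-.073)<.006)&(P[...,0]>.38)&(P[...,0]<.48)]
for y0 in np.arange(-.05,.06,.02):
    k=np.abs(q[:,1]-y0)<.006
    if k.sum()>20: print(round(y0,3),np.percentile(q[k,0],[1,99]).round(4))
b=P[ok&(P[...,2]>.02)&(P[...,2]<.045)&(P[...,0]>.46)];print("bar min x",np.percentile(b,[1],axis=0))
E
python3 -m crank '{"dp":[[0,0,-0.006],[0,0,-0.006],[0,0,-0.005],[0,0,-0.004],[0,0,-0.003],[0,0,-0.002],[0,0,0],[0,0,0]],"twist":[0,0,0,0,0,0,0,0]}'
```

```text
-0.05 [0.4007 0.4706]
-0.03 [0.4081 0.459 ]
-0.01 [0.4065 0.4573]
0.01 [0.4049 0.4556]
0.03 [0.403  0.4538]
0.05 [0.4014 0.4521]
bar min x [[ 0.4872904  -0.05261975  0.02118601]]
clock: 11.2
ee_pos: [0.4357, -0.0562, 0.0346]
ee_rot: [3.142, 0.0, 1.584]
contact_force: [-0.1, 0.8, -2.4]
grip_width: 0.0524
finger_force: 24.4
```

```bash
python3 -m crank '{"dp":[[0,0,-0.001],[0,0,-0.001],[0,0,-0.001],[0,0,0],[0,0,0],[0,0,0],[0,0,0],[0,0,0]],"twist":[0,0,0,0,0,0,0,0]}'
```

```text
clock: 12.0
ee_pos: [0.4357, -0.0561, 0.0316]
ee_rot: [3.141, -0.0, 1.584]
contact_force: [-0.1, 0.1, -2.0]
grip_width: 0.0525
finger_force: 24.4
```

```bash
python3 -m crank '{"dp":[[0,0,0],[0,0,0],[0,0,0],[0,0,0],[0,0,0.015],[0,0,0.025],[0,0,0.03],[0,0,0.03]],"twist":[0,0,0,0,0,0,0,0]}' -0.5
```

```text
clock: 12.8
ee_pos: [0.4353, -0.0564, 0.1325]
ee_rot: [-3.141, 0.0, 1.583]
contact_force: [1.1, 1.1, 0.7]
grip_width: 0.0652
finger_force: 0.0
```

```bash
python3 -m crank '{"dp":[[-0.001,0.02,0.01],[-0.001,0.02,0.01],[-0.001,0.02,0],[-0.001,0.02,0],[-0.001,0.01,0],[0,0,0],[0,0,0],[0,0,0]],"twist":[0.07,0,0,0,0,0,0,0]}'
cat > m.py <<'E'
import sys
from h import *
d=np.load(sys.argv[1]);zt=float(sys.argv[2]);P=d["P"];ok=d["z"]>0
m=ok&(np.abs(P[...,2]-zt)<.007)&(P[...,0]>.38)&(P[...,0]<.53)
m=cv2.morphologyEx(m.astype(np.uint8),cv2.MORPH_OPEN,np.ones((5,5)));n,l,st,_=cv2.connectedComponentsWithStats(m)
q=P[l==1+np.argmax(st[1:,4])];r=cv2.minAreaRect(q[:,:2].astype(np.float32));print(len(q),np.median(q[:,2]),r)
for y0 in np.arange(q[:,1].min()+.01,q[:,1].max(),.02):
    k=np.abs(q[:,1]-y0)<.004
    if k.sum()>20: e=np.percentile(q[k,0],[1,99]);print(round(y0,3),e.round(4),e.mean().round(4))
print("y ext",np.percentile(q[:,1],[.2,99.8]))
E
python3 look.py w6; python3 m.py w6.npz .046
```

```text
clock: 13.6
ee_pos: [0.4307, 0.0329, 0.1515]
ee_rot: [-3.141, 0.0, 1.652]
contact_force: [-0.5, -0.8, -0.6]
grip_width: 0.065
finger_force: 0.0
13.6 [0.43070963 0.03285644 0.15149259] [-3.14142196e+00  2.11267747e-04  1.65241312e+00] 0.0650085074192201
5753 0.04589471954431107 ((0.43004170060157776, 0.021537192165851593), (0.05210461840033531, 0.08969000726938248), 4.854619979858398)
-0.014 [0.4079 0.459 ] 0.4335
0.006 [0.4059 0.4569] 0.4314
0.026 [0.4039 0.4555] 0.4297
0.046 [0.4029 0.4535] 0.4282
0.066 [0.4018 0.4517] 0.4267
y ext [-0.02319065  0.06746268]
```

```bash
python3 -m crank '{"dp":[[-0.001,0,-0.02],[0,0,-0.025],[0,0,-0.025],[0,0,-0.025],[0,0,-0.02],[0,0,-0.01],[0,0,0],[0,0,0]],"twist":[0.004,0,0,0,0,0,0,0]}'
python3 -m crank '{"dp":[[0,0,0],[0,0,0],[0,0,0],[0,0,0],[0,0,0],[0,0,0.005],[0,0,0.01],[0,0,0.015]],"twist":[0,0,0,0,0,0,0,0]}' 1 25
```

```text
clock: 14.45
ee_pos: [0.4301, 0.0336, 0.0271]
ee_rot: [3.141, 0.0, 1.657]
contact_force: [0.6, 0.6, -0.9]
grip_width: 0.0652
finger_force: 0.0
clock: 15.25
ee_pos: [0.4292, 0.0336, 0.057]
ee_rot: [-3.141, 0.001, 1.658]
contact_force: [0.8, 0.2, -2.4]
grip_width: 0.0522
finger_force: 24.9
```

```bash
python3 -m crank '{"dp":[[0,-0.012,0.01],[0,-0.02,0],[0,-0.02,0],[0.008,-0.008,0],[0.015,0,0],[0.015,0,0],[0.012,0,0],[0.008,0,0]],"twist":[0,0,0,-0.024,-0.024,-0.024,0,0]}'
python3 -m crank '{"dp":[[0,0,-0.005],[0,0,-0.005],[0,0,-0.005],[0,0,-0.003],[0,0,0],[0,0,0],[0,0,0],[0,0,0]],"twist":[0,0,0,0,0,0,0,0]}'
python3 look.py w7
cat > t.py <<'E'
import sys
from h import *
for n in ("top","scene"):
    f=grab_frame(n);P=cloud(f,np.array(f["world_from_camera"]));np.savez(f"{sys.argv[1]}_{n}.npz",P=P,z=f["range_z"],c=f["color"]);save(f,f"{sys.argv[1]}_{n}.png")
E
python3 t.py a; for i in w7 a_top a_scene; do echo $i; python3 m.py $i.npz .067; done
```

```text
clock: 16.05
ee_pos: [0.4889, -0.0263, 0.0668]
ee_rot: [3.141, 0.0, 1.585]
contact_force: [0.2, -0.1, -1.7]
grip_width: 0.0517
finger_force: 24.9
clock: 16.85
ee_pos: [0.4878, -0.0261, 0.0487]
ee_rot: [3.141, -0.0, 1.586]
contact_force: [-0.1, 0.6, -2.5]
grip_width: 0.0517
finger_force: 24.9
16.85 [ 0.48779477 -0.02606195  0.04874494] [ 3.14122616e+00 -1.46588994e-04  1.58581252e+00] 0.05169474709116185
w7
6886 0.06738999831137774 ((0.488459050655365, -0.007398813962936401), (0.07219106703996658, 0.027777010574936867), 0.5389758944511414)
-0.012 [0.4635 0.5214] 0.4925
y ext [-0.0205306   0.00629297]
a_top
563 0.06605951842150426 ((0.4869271218776703, -0.11032042652368546), (0.05155026167631149, 0.060971472412347794), 0.25564485788345337)
-0.131 [0.4613 0.5126] 0.4869
-0.111 [0.4612 0.5123] 0.4868
-0.091 [0.4612 0.5122] 0.4867
y ext [-0.14056467 -0.07996546]
a_scene
1017 0.06848609977039244 ((0.49054089188575745, -0.06780398637056351), (0.06448009610176086, 0.15449239313602448), 2.6002233028411865)
-0.136 [0.4624 0.4955] 0.4789
-0.116 [0.4619 0.512 ] 0.4869
-0.096 [0.4619 0.5127] 0.4873
-0.076 [0.4622 0.5067] 0.4845
-0.056 [0.4626 0.5123] 0.4874
-0.036 [0.457 0.521] 0.489
-0.016 [0.4696 0.5146] 0.4921
0.004 [0.4834 0.5119] 0.4977
y ext [-0.14487801  0.00591323]
```

Run:
```python
from h import *
for n in ("top","a_top","scene","a_scene"):
    d=np.load(n+".npz");P=d["P"];ok=d["z"]>0;x,y,z=P[...,0],P[...,1],P[...,2];print(n)
    b=ok&(z>.0035)&(z<.016)&(x>.42)&(x<.56)
    for y0 in (-.1,-.12,-.14,-.16,-.18,-.2):
        k=b&(np.abs(y-y0)<.008)
        if k.sum()>9:e=np.percentile(x[k],[2,98]);print("bed",y0,e.round(4),e.mean().round(4))
    g=ok&(z>.022)&(z<.04)&(x>.435)&(x<.54)
    for y0 in (-.17,-.18,-.19,-.2,-.21):
        k=g&(np.abs(y-y0)<.006); l=x[k&(x<.488)];r=x[k&(x>.488)]
        if len(l)>2 and len(r)>2: print("g",y0,len(l),len(r),np.round([l.mean(),r.mean(),(l.mean()+r.mean())/2],4))
```

```text
top
bed -0.1 [0.4289 0.5441] 0.4865
bed -0.12 [0.4288 0.5444] 0.4866
bed -0.14 [0.429  0.5424] 0.4857
bed -0.16 [0.4292 0.5438] 0.4865
bed -0.18 [0.4303 0.5448] 0.4875
bed -0.2 [0.4295 0.5446] 0.4871
g -0.17 10 13 [0.4457 0.5263 0.486 ]
g -0.18 13 15 [0.4505 0.5219 0.4862]
g -0.19 11 12 [0.4552 0.5185 0.4868]
g -0.2 10 13 [0.4557 0.5192 0.4875]
g -0.21 10 15 [0.4557 0.5196 0.4877]
a_top
bed -0.1 [0.4266 0.5446] 0.4856
bed -0.12 [0.4267 0.5448] 0.4857
bed -0.14 [0.4268 0.5449] 0.4859
bed -0.16 [0.4314 0.5446] 0.488
bed -0.18 [0.4293 0.5448] 0.487
bed -0.2 [0.4298 0.5447] 0.4873
g -0.17 10 11 [0.4457 0.5268 0.4863]
g -0.18 14 15 [0.4509 0.522  0.4864]
g -0.19 9 12 [0.4553 0.5187 0.487 ]
g -0.2 11 12 [0.4557 0.5194 0.4875]
g -0.21 10 15 [0.4558 0.5196 0.4877]
scene
bed -0.1 [0.4281 0.5078] 0.468
bed -0.12 [0.4283 0.4998] 0.464
bed -0.14 [0.4286 0.5002] 0.4644
bed -0.16 [0.4282 0.4993] 0.4637
bed -0.18 [0.4287 0.4992] 0.4639
bed -0.2 [0.4288 0.4985] 0.4636
a_scene
bed -0.1 [0.4275 0.4662] 0.4468
bed -0.12 [0.4275 0.4654] 0.4465
bed -0.14 [0.4283 0.4995] 0.4639
bed -0.16 [0.4287 0.4983] 0.4635
bed -0.18 [0.4287 0.4994] 0.464
bed -0.2 [0.4291 0.4989] 0.464
```

Run:
```python
import cv2
a=cv2.imread("pics/a_top.png")[210:310,230:430];b=cv2.imread("pics/a_scene.png")[210:370,190:350]
a=cv2.resize(a,(800,400),interpolation=cv2.INTER_CUBIC)
cv2.imwrite("pics/a_crop.png",a)
```

```text
(no output)
```

View pics/a_crop.png

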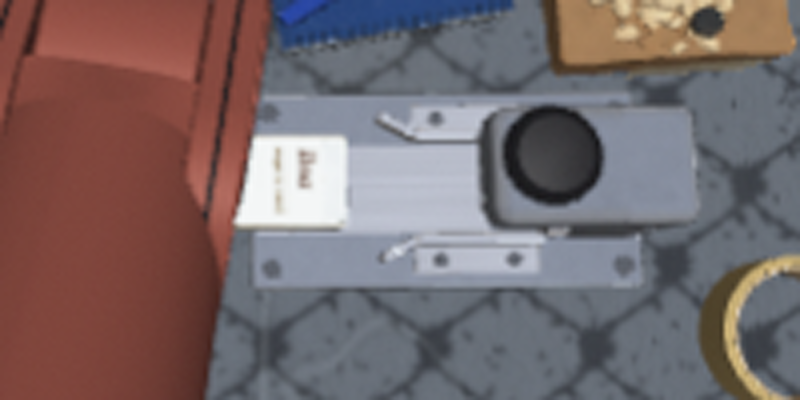

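The crop shows the carton's white end at (300,180), in line with the guides whose lips are at (395,125) and (395,250). The top camera puts carton and guide centres within 0.5 mm of each other. I feed it in.

```bash
python3 -m crank '{"dp":[[0,0,-0.004],[0,0,-0.004],[0,0,-0.002],[0,-0.012,0],[0,-0.012,0],[0,-0.012,0],[0.001,-0.012,0],[0,-0.010,0]],"twist":[0.004,0.003,0,0,0,0,0,0]}'
```

```text
clock: 17.8
ee_pos: [0.4888, -0.0858, 0.0387]
ee_rot: [3.141, 0.0, 1.592]
contact_force: [0.5, -0.2, -2.2]
grip_width: 0.0518
finger_force: 24.9
```

```bash
python3 -m crank '{"dp":[[0,-0.006,0],[0,-0.008,0],[0,-0.008,0],[0,-0.008,0],[0,-0.008,0],[0,-0.006,0],[0,-0.004,0],[0,-0.002,0]],"twist":[0,0,0,0,0,0,0,0]}'
```

```text
clock: 18.6
ee_pos: [0.4886, -0.1346, 0.0385]
ee_rot: [-3.142, 0.0, 1.592]
contact_force: [-0.2, -0.5, -2.0]
grip_width: 0.0517
finger_force: 24.9
```

```bash
python3 -m crank '{"dp":[[0,-0.002,-0.001],[0,-0.002,0],[0,-0.002,0],[0,-0.002,0],[0,-0.001,0],[0,-0.001,0],[0,-0.001,0],[0,0,0]],"twist":[0,0,0,0,0,0,0,0]}'
```

```text
clock: 19.4
ee_pos: [0.4886, -0.1452, 0.0376]
ee_rot: [-3.142, 0.0, 1.593]
contact_force: [-0.8, -0.6, -2.1]
grip_width: 0.0518
finger_force: 24.9
```

```bash
python3 -m crank '{"dp":[[0,-0.001,0],[0,-0.001,0],[0,-0.001,0],[0,-0.001,0],[0,0,0],[0,0,0],[0,0,0],[0,0,0]],"twist":[0,0,0,0,0,0,0,0]}'
```

```text
clock: 20.2
ee_pos: [0.4885, -0.148, 0.0374]
ee_rot: [-3.141, -0.001, 1.594]
contact_force: [-0.6, 5.6, -1.3]
grip_width: 0.0518
finger_force: 24.9
```

```bash
python3 -m crank '{"dp":[[0,-0.001,0],[0,0,-0.0005],[0,0,0],[0,0,0],[0,0,0],[0,0,0],[0,0,0],[0,0,0]],"twist":[0,0,0,0,0,0,0,0]}'
```

```text
clock: 21.0
ee_pos: [0.4885, -0.148, 0.0372]
ee_rot: [-3.14, -0.003, 1.594]
contact_force: [-3.0, 9.4, 6.3]
grip_width: 0.0515
finger_force: 24.9
```

```bash
python3 -m crank '{"dp":[[0,0,0],[0,0,0],[0,0,0],[0,0,0],[0,0,0.015],[0,0,0.03],[0,0,0.035],[0,0,0.035]],"twist":[0,0,0,0,0,0,0,0]}' -0.5
```

```text
clock: 21.8
ee_pos: [0.4883, -0.1507, 0.1542]
ee_rot: [-3.142, 0.001, 1.592]
contact_force: [0.4, 0.3, 0.5]
grip_width: 0.0651
finger_force: 0.0
```

```bash
python3 -m crank '{"dp":[[0,0.02,0.04],[0,0.02,0.04],[0,0.02,0.03],[0,0,0.02],[0,0,0],[0,0,0],[0,0,0],[0,0,0]],"twist":[0,0,0,0,0,0,0,0]}' 1
python3 look.py w8; python3 t.py b; python3 m.py w8.npz .056;python3 m.py b_top.npz .056; python3 m.py b_scene.npz .056
```

```text
clock: 22.6
ee_pos: [0.4881, -0.0905, 0.2812]
ee_rot: [-3.14, 0.0, 1.592]
contact_force: [-0.2, 0.8, -0.2]
grip_width: 0.0096
finger_force: 0.0
22.6 [ 0.48808433 -0.09054135  0.28123994] [-3.14002581e+00  3.73652512e-04  1.59183394e+00] 0.009554839801751642
1892 0.05595342294977532 ((0.4900246262550354, -0.16043949127197266), (0.051791634410619736, 0.08935049921274185), 1.545156478881836)
-0.195 [0.4812 0.5013] 0.4913
-0.175 [0.4809 0.5008] 0.4908
-0.155 [0.465  0.5145] 0.4898
-0.135 [0.4636 0.515 ] 0.4893
y ext [-0.20473801 -0.11599179]
139 0.06021688951147097 ((0.5023977756500244, 0.4985412657260895), (0.02457055076956749, 0.040624529123306274), 59.072265625)
0.492 [0.4934 0.5222] 0.5078
y ext [0.48241511 0.51220581]
555 0.056802763480638285 ((0.46979475021362305, -0.184875026345253), (0.14588278532028198, 0.037859927862882614), 79.37478637695312)
-0.228 [0.4637 0.4809] 0.4723
-0.208 [0.4625 0.4777] 0.4701
-0.188 [0.4624 0.4807] 0.4716
-0.168 [0.4623 0.4806] 0.4715
-0.148 [0.4621 0.4887] 0.4754
-0.128 [0.4624 0.4982] 0.4803
y ext [-0.25802589 -0.11472461]
```

The carton is home, with its tail at y≈-0.1155 as expected. Next is the knob.

```bash
python3 -m crank '{"dp":[[0,-0.025,0],[0,-0.035,0],[0,-0.035,0],[0.002,-0.035,0],[0,-0.0145,0],[0,0,-0.025],[0,0,-0.025],[0,0,0]],"twist":[0,0,0,0,0,0,0,0]}' 1
```

```text
clock: 23.55
ee_pos: [0.4889, -0.234, 0.2292]
ee_rot: [-3.136, -0.001, 1.592]
contact_force: [-0.9, 0.2, 0.0]
grip_width: 0.0005
finger_force: 0.0
```

```bash
python3 -m crank '{"dp":[[0,0,-0.01],[0,0,-0.006],[0,0,-0.005],[0,0,-0.005],[0,0,-0.005],[0,0,-0.005],[0,0,0],[0,0,0]],"twist":[0,0,0,0,0,0,0,0]}' 1
```

```text
clock: 24.35
ee_pos: [0.491, -0.2346, 0.1965]
ee_rot: [3.141, 0.0, 1.593]
contact_force: [-0.1, 1.4, 4.7]
grip_width: 0.0005
finger_force: 2.7
```

```bash
python3 -m crank '{"dp":[[0,0,-0.003],[0,0,-0.003],[0,0,-0.002],[0,0,-0.002],[0,0,-0.002],[0,0,-0.002],[0,0,0],[0,0,0]],"twist":[0,0,0,0,0,0,0,0]}' 1
```

```text
clock: 25.15
ee_pos: [0.4912, -0.2348, 0.1855]
ee_rot: [3.14, -0.002, 1.593]
contact_force: [-15.3, 8.3, 40.4]
grip_width: 0.0005
finger_force: 20.0
```

```bash
python3 -m crank '{"dp":[[0,0,0.004],[0,0,0.006],[0,0,0.008],[0,0,0.01],[0,0,0.02],[0,0,0.03],[0,0,0.03],[0,0.03,0.02]],"twist":[0,0,0,0,0,0,0,0]}' 1
python3 -m crank '{"dp":[[0,0.04,0],[0,0.04,0],[0,0.04,0],[0,0.02,0],[0,0,0],[0,0,0],[0,0,0],[0,0,0]],"twist":[0,0,0,0,0,0,0,0]}' 1
python3 look.py w9; python3 t.py c; python3 m.py w9.npz .056; python3 m.py c_scene.npz .056|tail -3
python3 - <<'E'
from h import *
for n in ("scene","c_scene","top","c_top"):
    d=np.load(n+".npz");P=d["P"];ok=d["z"]>0;x,y,z=P[...,0],P[...,1],P[...,2]
    k=ok&(z>.165)&(z<.21)&(x>.45)&(x<.53)&(y<-.2)&(y>-.28);b=ok&(z>.025)&(z<.045)&(x>.46)&(x<.56)&(y>.03)&(y<.18)
    print(n,np.percentile(z[k],[50,90]) if k.any() else 0,[np.percentile(P[b&s],[2,98],axis=0)[:,:2].round(4).tolist() for s in (y<.1,y>.1) if (b&s).any()])
E
```

```text
clock: 25.95
ee_pos: [0.4899, -0.2082, 0.3122]
ee_rot: [3.141, 0.002, 1.586]
contact_force: [0.0, 0.5, 0.4]
grip_width: 0.0001
finger_force: 0.0
clock: 26.75
ee_pos: [0.4905, -0.066, 0.3101]
ee_rot: [-3.141, 0.0, 1.59]
contact_force: [-0.7, -0.0, 1.0]
grip_width: 0.0003
finger_force: 0.0
26.75 [ 0.49054308 -0.065997    0.31008574] [-3.14149226e+00  1.87261677e-04  1.59042121e+00] 0.00029446351898063203
897 0.055900571011733347 ((0.4897237718105316, -0.13364478945732117), (0.05078001320362091, 0.03554372489452362), 0.6949493885040283)
-0.141 [0.4645 0.5151] 0.4898
-0.121 [0.4645 0.5144] 0.4895
y ext [-0.15126458 -0.11594449]
-0.148 [0.4646 0.4882] 0.4764
-0.128 [0.4626 0.4978] 0.4802
y ext [-0.25815497 -0.11558004]
scene [0.19707121 0.19985079] [[[0.4873, 0.0381], [0.559, 0.0854]], [[0.4717, 0.1149], [0.5574, 0.165]]]
c_scene [0.19728786 0.1998653 ] [[[0.4867, 0.0376], [0.5583, 0.0861]], [[0.4714, 0.1144], [0.5584, 0.1663]]]
top [0.19519348 0.1978021 ] [[[0.4887, 0.0416], [0.5594, 0.0887]], [[0.472, 0.1163], [0.5566, 0.1669]]]
c_top [0.19468396 0.1971692 ] [[[0.4886, 0.0726], [0.5593, 0.0915]], [[0.4719, 0.1162], [0.5568, 0.1671]]]
```

View pics/c_scene.png

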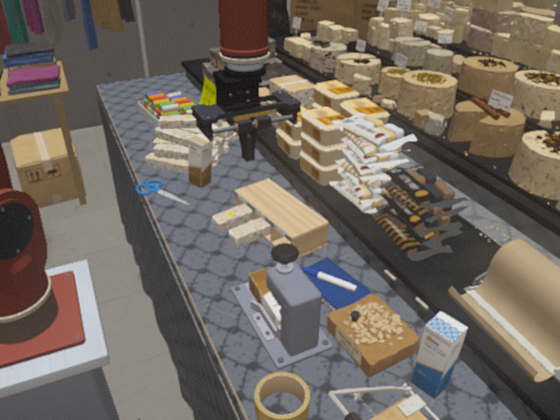

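The picture shows the carton home in the press with its tail at (262,285), the knob up at (286,253), and the bars unmoved at (230,215) and (250,230).

```bash
python3 -c "from plant import finish_job; print(finish_job())"
```

```text
the job is handed in; nothing more can be done
None
```

The carton sits home against the press backstop. I pushed the knob down to its stop (about 40 N) and it has risen again. The nougat bars have not moved, and I handed the job in at about 27 s.

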